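Put the sample bottles and the covered crucible back in their trays

TASK

Tidy the sample set away: stand the three bottles in the three round trays, the slimmest bottle in the smallest tray, the middle one in the middle tray and the widest in the largest. Also set the white crucible in the square tray, and only when it stands there put the loose white lid on it. Keep the bottles upright, and leave the glass beaker where it stands.

Things in the scene. Friction and masses are not known exactly. Their poses are not given: they have to be found in the camera images.
- dropper_bottle: Slimmest bottle: brown glass dropper bottle with a black rubber teat. Round body 33 mm across up to 62 mm, then narrower (24 mm, then 13 mm) to the top at 102 mm; 0.05 to 0.1 kg. Origin at the centre of its underside, z up along its axis. At the start it stands upright on the thin grey bench mat, whose top is 2 mm above the bench.
- medium_bottle: Middle bottle: clear glass with a black screw cap, 48 mm across, body up to 72 mm, cap 43 mm across from 73 to 90 mm (top); 0.05 to 0.11 kg. Origin at the centre of its underside, z up along its axis. At the start it stands upright on the thin grey bench mat, whose top is 2 mm above the bench.
- wide_bottle: Widest bottle: brown-tinted glass with a black screw cap, 60 mm across, 110 mm tall, body up to 92 mm, cap 55 mm across above it; 0.07 to 0.15 kg. Origin at the centre of its underside, z up along its axis. At the start it stands upright on the thin grey bench mat, whose top is 2 mm above the bench.
- crucible: White porcelain crucible, open cup that widens upward: 24 mm across at the foot, 37 mm across the rim, 28 mm tall, 0.022 kg. Best gripped across its rim. Origin at the centre of its underside, z up along its axis. At the start it stands upright on the thin grey bench mat, whose top is 2 mm above the bench.
- crucible_lid: Round white porcelain lid for the crucible, lying at the start on the grey bench mat (top 2 mm above the bench) with its knob up: 40 mm across, 7 mm thick at most, knob 12 mm across on top, 14 mm tall over all, 0.012 kg. Flat underside without a lip, so on the crucible it rests on the rim. Can be gripped across its edge or by the knob. Origin at the centre of its underside, z up.
- beaker: Bystander, to be left alone: clear glass beaker, open, 54 mm across, 68 mm tall, standing on the bench behind the mat. Origin at the centre of its underside, z up along its axis. 
- small_tray: Smallest round dark steel tray: 60 mm across outside, 50 mm inside, floor 4 mm above the bench, rim 14 mm high. Fixed to the bench. Origin at the centre of its underside, on the bench top.
- medium_tray: Middle round dark steel tray: 75 mm across outside, 65 mm inside, floor 4 mm above the bench, rim 14 mm high. Fixed to the bench. Origin at the centre of its underside, on the bench top.
- large_tray: Largest round dark steel tray: 87 mm across outside, 77 mm inside, floor 4 mm above the bench, rim 14 mm high. Fixed to the bench. Origin at the centre of its underside, on the bench top.
- square_tray: Square dark steel tray: 56 mm square outside, 46 mm inside, floor 5 mm above the bench, rim 10 mm high. x and y along its sides. Fixed to the bench. Origin at the centre of its underside, on the bench top.
There are look-alikes about, which are no part of the job. Leave any green or yellow look-alike of the crucible_lid alone. What is shaped like the crucible but green is not meant.

How it is judged:
On the way, in this order (a step that is already met when the one before it is completed fails the run):
1. the crucible stands in the square tray (horizontal distance between crucible and square_tray below 0.013 m and height (world z) of crucible between 0.0025 and 0.009 m and angle between crucible's own z axis and vertical below 0.12 rad and linear speed of crucible below 0.02 m/s), for 0.2 s.
2. then the lid lies on the crucible in the tray (all of step 1 and horizontal distance between crucible_lid and crucible below 0.009 m and z of crucible_lid in the frame of crucible between 0.022 and 0.033 m and angle between crucible_lid's own z axis and vertical below 0.12 rad and linear speed of crucible_lid below 0.02 m/s), for 0.2 s.
At the end, for the whole second after the job is handed in: Each bottle upright on the floor of its own tray, within 11 mm of the tray's centre; the crucible upright on the floor of the square tray, within 13 mm of its centre; the lid flat on the crucible within 9 mm of its centre; all at rest (all of step 2 and horizontal distance between dropper_bottle and small_tray below 0.011 m and height (world z) of dropper_bottle between 0.0025 and 0.009 m and angle between each of dropper_bottle, medium_bottle, wide_bottle's own z axis and vertical below 0.12 rad and linear speed of each of dropper_bottle, medium_bottle, wide_bottle below 0.02 m/s and horizontal distance between medium_bottle and medium_tray below 0.011 m and height (world z) of medium_bottle between 0.0025 and 0.009 m and horizontal distance between wide_bottle and large_tray below 0.011 m and height (world z) of wide_bottle between 0.0025 and 0.009 m); the robot touches nothing.
It fails at once if the beaker is moved more than 20 mm or tipped (distance of beaker from where it was at the start of the episode above 0.02 m or angle between beaker's own z axis and vertical above 0.4 rad).
It fails at once if a bottle is tipped (angle between any of dropper_bottle, medium_bottle, wide_bottle's own z axis and vertical above 0.6 rad).
It also fails if it takes over 131 s, if anything falls off the work surface, if the arm or the gripper's body presses on something with over 40 N, if the wrist force passes 120 N, or if a joint passes its speed limit or range.

ROBOT

A 7-joint arm with a two-finger parallel gripper is mounted at the origin on a cart in front of the work surface, level with it; the furniture and walls round the work are solid. World frame = base frame: x ahead of the robot, y to its left, z up, the work surface at z = 0. Lengths are in m, angles in rad, forces in N, time in s.
With the tool pointing down it reaches from about 0.425 to 0.825 m from the base axis. Payload 3.6 kg.
Tool frame: the origin (TCP) lies at the very end of the fingers, on their centre line; the grasp point (between the pads) lies 19 mm behind it; z points along the fingers, y is the line along which they close (so a half turn about z gives the same grasp; the last joint's range is limited). The gripper opens to 85 mm and grips with 20 to 120 N. Pads are 22 mm wide; open, the fingers measure 114 mm over their backs; the gripper's body (76 mm by 85 mm) begins 54 mm behind the grasp point. The pads swing forward as they close: fully open they stand 13 mm farther back than shut.
Start: joints at [-1.196, 0.615, -0.013, 1.423, 0.008, 1.103, -0.04], TCP at [0.254, 0.598, 0.231] pointing down, gripper open.
Joint ranges: [-3.12, 3.12], [-0.3, 2.06], [-1.34, 1.32], [0.26, 2.42], [-1.36, 4.5], [0.01, 1.98], [-2.84, 2.84]. Speed limits (rad/s): [2.79, 2.79, 3.14, 3.14, 3.14, 3.14, 3.14].

INTERFACE

Orientations are given as a unit quaternion [w, x, y, z].
In Python, from plant import readout, cams, robot gives the robot as it stands.
- The arm moves only by the tool drive_tool, never from a script. Its argument "plan" is a list of rows, each an object with "delta_pos": the shift along the tool's x, y, z in m, a list of three; "twist": the turn about the tool's z in rad. In form: [{"delta_pos": [dx, dy, dz], "twist": twist}, ...]. A call has 1 to 12 rows; each row shifts and turns the commanded pose from where the row before left it, along the tool's axes as they then stand; what a row does not reach is not made up. A row lasts 1/8 s, in which the tool goes at most 62.5 mm and 10.7 degrees, less where a joint would pass 70% of its speed; a pose out of reach is approached as far as the arm can. A call with a gripper value outside its range is refused whole. "fingers" is the closure, from 0 (fully open) to 1 (shut), set as the call begins (left out, the last holds). The fingers move at their own pace and stop on an object; "newtons" is the grip in N (left out, the last holds). Time passes only in rows, so rows that do not move let the fingers close. It gives the time, the measured TCP pose, the force, the opening and the grip force at its end, in the units of the state.
- readout.sense(): the state, without advancing time (a new reading comes with each control period).
- cams.camera(name): name is "side" or "top" or "wrist"; returns a dict with "frame" (384x512x3 uint8, red, green, blue), "K" (3x3 intrinsics, pixels), "R" (3x3) and "t" (3): a world point X has camera coordinates R X + t; the wrist camera has in their place "mount" (4x4, takes a point from camera to tool coordinates, whose origin is the TCP and whose axes are the flange's). Camera axes: x right, y down, z forward; pixel columns grow to the right and rows downward; lengths in m; the calibration is good to about 2 mm. A picture is of the moment at which its call begins: read the wrist's pose just before it. There is no depth.
- robot.close_job(): hands the job in; it is judged then, once.
The state is a dict: "time": time; "joints": joint angles; "qvel": joint speeds; "tau": joint torques, N m; "ee_pos": TCP position; "tool_rot": TCP orientation; "ft_force": force on the tool from outside, world axes, zero at the start; "wrist_torque": the same for the moment, N m; "finger_gap": opening from 0.0 (shut) to 1.0 (fully open); "grip_force": force on a finger pad.
Only numpy, scipy, OpenCV 4.12 (cv2) and the standard library are available. Lean on these libraries where they do the work, as an engineer would, in place of code of your own. Each camera call takes 0.05 s, during which the arm holds its last target. There are 200 camera calls.

## Working session

There is one attempt and no reset: what is moved stays moved. The work goes in short steps, Python scripts to look and compute and a tool call to move; the robot and the scene stay as the last step left them, time stands still between calls to the robot, and variables do not carry over. Pictures are saved under pics/ and viewed, at most 14 in all, crops included, and the job is handed in when it is done.

Besides the shell and the picture viewer there is one more tool, called after "Emit:" by a JSON object that holds its "method" and its "body", one argument or row to a line. drive_tool: Moves the arm, as the interface text tells. Its arguments: {"type":"object","properties":{"plan":{"type":"array","items":{"type":"object","properties":{"delta_pos":{"type":"array","items":{"type":"number"}},"twist":{"type":"number"}}}},"fingers":{"type":"number"},"newtons":{"type":"number"}},"required":["plan"]}

```bash
mkdir -p pics; cat > h.py <<'E'
from plant import readout, cams, robot
import numpy as np, cv2, pickle
def snap(n,f):
    c=cams.camera(n); cv2.imwrite('pics/%s.png'%f,cv2.cvtColor(c['frame'],cv2.COLOR_RGB2BGR)); pickle.dump(c,open('pics/%s.pkl'%f,'wb')); return c
def ray(c,u,v,z):
    "world point at height z seen at pixel (fixed camera)"
    d=c['R'].T@np.linalg.inv(c['K'])@[u,v,1]; o=-c['R'].T@c['t']
    return o+d*(z-o[2])/d[2]
def proj(c,X):
    p=c['K']@(c['R']@np.array(X)+c['t']); return p[:2]/p[2]
E
python3 - <<'E'
from h import *
print({k:np.round(v,3).tolist() for k,v in readout.sense().items()})
for n in('top','side'):
    c=snap(n,n+'0'); print(n,c['K'].tolist(),(-c['R'].T@c['t']).round(3),c['R'].round(2).tolist())
E
ls
```

```text
{'time': 0.0, 'joints': [-1.196, 0.616, -0.013, 1.425, 0.008, 1.103, -0.04], 'qvel': [-0.001, -0.001, -0.001, -0.0, -0.0, 0.001, 0.0], 'tau': [-0.001, -46.922, 0.258, -17.103, 0.01, 0.01, -0.0], 'ee_pos': [0.253, 0.598, 0.23], 'tool_rot': [-0.0, 0.199, 0.98, -0.001], 'ft_force': [0.177, 0.068, -0.142], 'wrist_torque': [0.005, -0.01, 0.009], 'grip_force': 0.0, 'finger_gap': 0.999}
top [[391.2109576842217, 0.0, 258.1243584946906], [0.0, 391.2109576842217, 188.01673849778513], [0.0, 0.0, 1.0]] [ 0.342 -0.04   0.966] [[0.02, -1.0, -0.0], [-0.98, -0.02, -0.2], [0.2, 0.01, -0.98]]
side [[428.27804653447487, 0.0, 258.5216734416199], [0.0, 428.27804653447487, 193.24433582995215], [0.0, 0.0, 1.0]] [ 0.09  -0.87   0.638] [[0.89, -0.46, 0.01], [-0.25, -0.49, -0.84], [0.39, 0.74, -0.55]]
h.py
pics
```

View pics/top0.png

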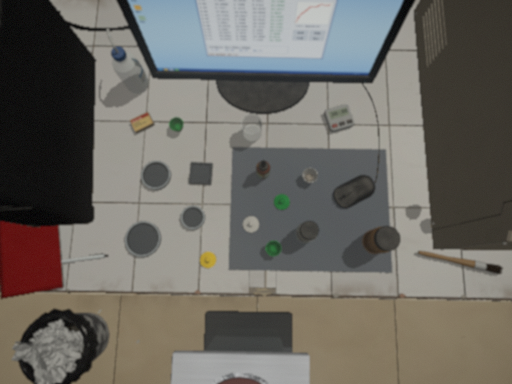

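View pics/side0.png

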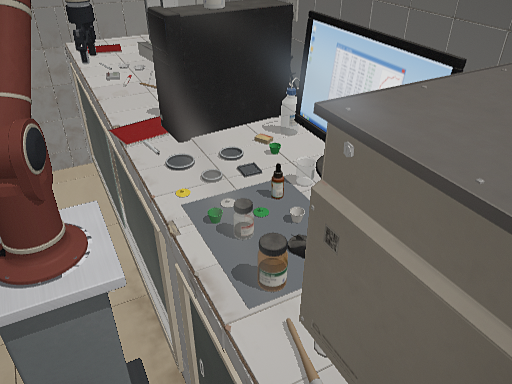

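Top view: large tray (142,238), medium tray (156,175), small tray (192,217), square tray (201,173), dropper bottle (263,168), medium bottle (309,230), wide bottle (382,238), beaker (252,128). Crucible candidates are the white cup at (310,175) and green cups at (273,248) and (176,124). Lid candidates are white (251,224), green (282,202) and yellow (208,260). By the description I choose the white cup and the white lid, and check them in a close crop.

```bash
python3 - <<'E'
from h import *
im=cv2.imread('pics/top0.png')[105:275,115:405]
cv2.imwrite('pics/crop0.png',cv2.resize(im,None,fx=2.75,fy=2.75,interpolation=cv2.INTER_CUBIC))
E
```

```text
(no output)
```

View pics/crop0.png

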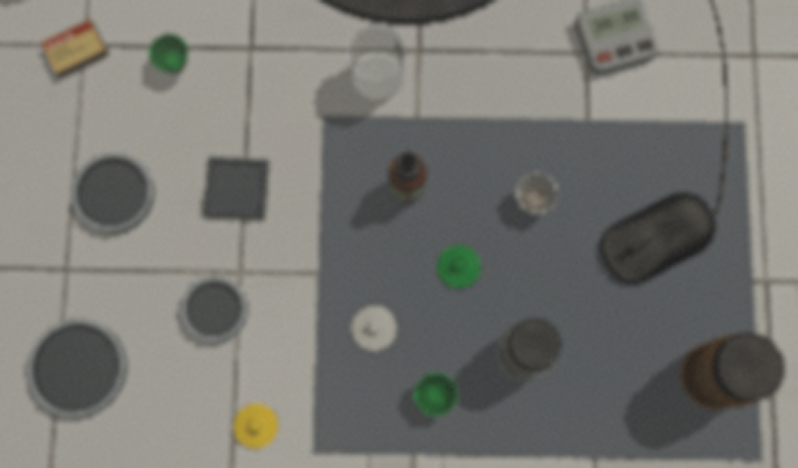

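The crop confirms it: white crucible at crop (537,193) with an open rim, and white lid with knob at crop (375,328). Now I work out positions.

```bash
python3 - <<'E'
from h import *
c=pickle.load(open('pics/top0.pkl','rb')); s=pickle.load(open('pics/side0.pkl','rb'))
P=dict(large=(76,367,.004),medium=(113,191,.004),small=(213,308,.004),square=(235,189,.010),dropper=(407,160,.100),medb=(532,345,.092),wide=(749,367,.112),cruc=(537,193,.030),lid=(375,328,.007),glid=(459,266,.007),gcup=(436,394,.03),ylid=(256,426,.005),beaker=(377,45,.068))
for k,(u,v,z) in P.items():
    u=114.7+u/2.75; v=104.7+v/2.75
    X=ray(c,u,v,z); print(k,X.round(4),'r',np.hypot(*X[:2]).round(3),'side px',proj(s,X).round(0), 'px/m %.0f'%(391.2/np.linalg.norm(X+c['R'].T@c['t'])*2.75))
E
```

```text
large [0.4097 0.2465 0.004 ] r 0.478 side px [179. 162.] px/m 1070
medium [0.5711 0.225  0.004 ] r 0.614 side px [231. 154.] px/m 1051
small [0.4647 0.1274 0.004 ] r 0.482 side px [211. 176.] px/m 1094
square [0.5736 0.112  0.01  ] r 0.584 side px [248. 168.] px/m 1081
dropper [ 0.5792 -0.0443  0.1   ] r 0.581 side px [277. 164.] px/m 1198
medb [ 0.428  -0.1483  0.092 ] r 0.453 side px [241. 202.] px/m 1216
wide [ 0.4119 -0.3168  0.112 ] r 0.52 side px [271. 240.] px/m 1195
cruc [ 0.57   -0.1614  0.03  ] r 0.592 side px [296. 211.] px/m 1108
lid [ 0.449  -0.0188  0.007 ] r 0.449 side px [227. 202.] px/m 1115
glid [ 0.5065 -0.0934  0.007 ] r 0.515 side px [260. 211.] px/m 1104
gcup [ 0.3905 -0.0731  0.03  ] r 0.397 side px [214. 212.] px/m 1147
ylid [0.361  0.0839 0.005 ] r 0.371 side px [182. 192.] px/m 1110
beaker [ 0.6926 -0.0163  0.068 ] r 0.693 side px [307. 161.] px/m 1116
```

```bash
python3 - <<'E'
from h import *
c=pickle.load(open('pics/top0.pkl','rb')); s=pickle.load(open('pics/side0.pkl','rb'))
for p in [(190,137),(163,120),(295,110)]: print('box',p,ray(s,*p,0).round(3))
for p in [(95,50),(92,218),(80,222),(0,205)]: print('boxtop view',p,[ray(c,*p,z).round(3) for z in (0,.3)])
for p in [(428,250),(422,90),(388,150),(387,270),(512,248)]: print('grey',p,[ray(c,*p,z).round(3) for z in (0,.3)])
for p in [(148,78),(390,80),(218,80)]: print('mon',p,[ray(c,*p,z).round(3) for z in (0,.1)])
for p in [(302,295),(330,128),(316,105)]: print('greyside',p,[ray(s,*p,z).round(3) for z in (0,.3)])
im=cv2.imread('pics/side0.png')[0:230,40:330]
cv2.imwrite('pics/crop1.png',cv2.resize(im,None,fx=2.6,fy=2.6,interpolation=cv2.INTER_CUBIC))
E
```

```text
box (190, 137) [0.501 0.406 0.   ]
box (163, 120) [0.462 0.585 0.   ]
box (295, 110) [0.946 0.45  0.   ]
boxtop view (95, 50) [array([0.916, 0.416, 0.   ]), array([0.738, 0.275, 0.3  ])]
boxtop view (92, 218) [array([0.457, 0.377, 0.   ]), array([0.421, 0.247, 0.3  ])]
boxtop view (80, 222) [array([0.447, 0.405, 0.   ]), array([0.414, 0.267, 0.3  ])]
boxtop view (0, 205) [array([0.486, 0.61 , 0.   ]), array([0.441, 0.408, 0.3  ])]
grey (428, 250) [array([ 0.394, -0.452,  0.   ]), array([ 0.378, -0.324,  0.3  ])]
grey (422, 90) [array([ 0.815, -0.465,  0.   ]), array([ 0.668, -0.333,  0.3  ])]
grey (388, 150) [array([ 0.647, -0.366,  0.   ]), array([ 0.552, -0.265,  0.3  ])]
grey (387, 270) [array([ 0.344, -0.349,  0.   ]), array([ 0.344, -0.253,  0.3  ])]
grey (512, 248) [array([ 0.403, -0.657,  0.   ]), array([ 0.384, -0.465,  0.3  ])]
mon (148, 78) [array([0.836, 0.266, 0.   ]), array([0.785, 0.234, 0.1  ])]
mon (390, 80) [array([ 0.842, -0.381,  0.   ]), array([ 0.79 , -0.346,  0.1  ])]
mon (218, 80) [array([0.834, 0.078, 0.   ]), array([0.783, 0.066, 0.1  ])]
greyside (302, 295) [array([ 0.452, -0.377,  0.   ]), array([ 0.282, -0.608,  0.3  ])]
greyside (330, 128) [array([ 0.97 ,  0.252, -0.   ]), array([ 0.556, -0.275,  0.3  ])]
greyside (316, 105) [array([1.049, 0.456, 0.   ]), array([ 0.598, -0.167,  0.3  ])]
```

View pics/crop1.png

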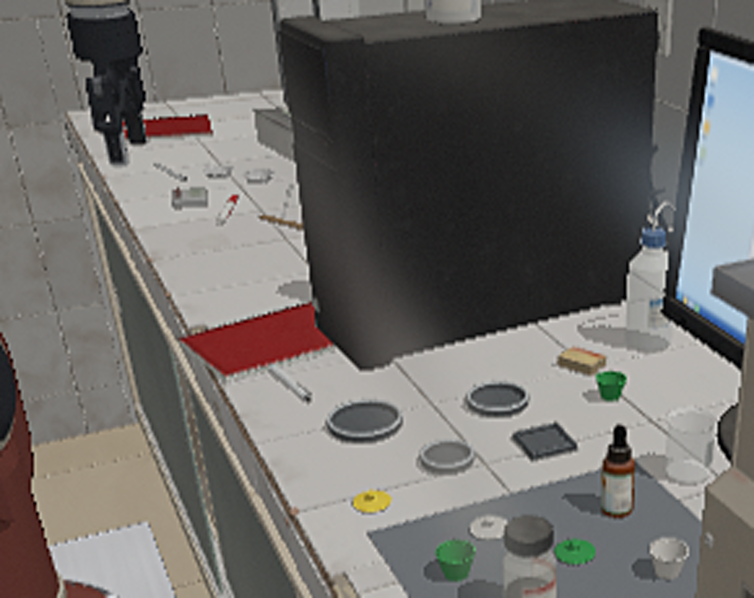

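The crop shows the bench left of the tall black box, whose near corner is about (0.50, 0.41) in x, y. The arm is on the far side of it, so I retract to r≈0.48 and then swing over, keeping the closing axis radial.

Emit:
{"method": "drive_tool", "body": {
  "plan": [
    {"delta_pos": [0,-0.04,0],"twist": 0},
    {"delta_pos": [0,-0.045,0],"twist": 0},
    {"delta_pos": [0,-0.045,0],"twist": 0},
    {"delta_pos": [0,-0.04,0],"twist": 0},
    {"delta_pos": [0,0,0],"twist": 0},
    {"delta_pos": [-0.058,-0.0035,0],"twist": 0.12},
    {"delta_pos": [-0.058,-0.0035,0],"twist": 0.12},
    {"delta_pos": [-0.058,-0.0035,0],"twist": 0.12},
    {"delta_pos": [-0.058,-0.0035,0],"twist": 0.12}
  ],
  "fingers": 0,
  "newtons": 20
}}

```text
time: 1.23
ee_pos: [0.3745, 0.304, 0.2313]
tool_rot: [0.001, 0.428, 0.904, 0.001]
ft_force: [0.8, 0.1, -0.5]
finger_gap: 0.997
grip_force: 0.0
```

Emit:
{"method": "drive_tool", "body": {
  "plan": [
    {"delta_pos": [-0.058,-0.0035,0],"twist": 0.12},
    {"delta_pos": [-0.058,-0.0035,0],"twist": 0.12},
    {"delta_pos": [-0.058,-0.0035,0],"twist": 0.12},
    {"delta_pos": [-0.058,-0.0035,0],"twist": 0.12},
    {"delta_pos": [-0.058,-0.0035,0],"twist": 0.12},
    {"delta_pos": [-0.058,-0.0035,0],"twist": 0.12},
    {"delta_pos": [-0.058,-0.0035,0],"twist": 0.12},
    {"delta_pos": [-0.058,-0.0035,0],"twist": 0.12},
    {"delta_pos": [0,0.05,0],"twist": 0},
    {"delta_pos": [0,0.05,0],"twist": 0},
    {"delta_pos": [0,0,0],"twist": 0}
  ]
}}

```text
time: 2.6
ee_pos: [0.5651, -0.1608, 0.23]
tool_rot: [0.001, 0.795, 0.606, -0.0]
ft_force: [-0.0, 1.2, -0.0]
finger_gap: 1.001
grip_force: 0.0
```

```bash
cat >> h.py <<'E'
from scipy.spatial.transform import Rotation as Ro
def pose(s=None):
    s=s or readout.sense(); q=s['tool_rot']; return np.array(s['ee_pos']),Ro.from_quat([q[1],q[2],q[3],q[0]]).as_matrix()
def wsnap(f):
    "wrist picture with R,t as for the fixed cameras"
    p,R=pose(); c=dict(cams.camera('wrist')); M=np.array(c['mount']); Rw=R@M[:3,:3]; o=R@M[:3,3]+p
    c['R']=Rw.T; c['t']=-Rw.T@o
    cv2.imwrite('pics/%s.png'%f,cv2.cvtColor(c['frame'],cv2.COLOR_RGB2BGR)); pickle.dump(c,open('pics/%s.pkl'%f,'wb')); return c
def go(x,y,z=None,ang=None):
    "tool-frame shift to a world point, and the twist that sets the closing axis to world angle ang (default radial)"
    p,R=pose(); z=p[2] if z is None else z
    ang=np.arctan2(y,x) if ang is None else ang
    a=np.arctan2(R[1,1],R[0,1]); tw=(a-ang+np.pi/2)%np.pi-np.pi/2
    print('from',p.round(4),'shift',(R.T@(np.array([x,y,z])-p)).round(4),'twist %.3f'%tw)
E
python3 - <<'E'
from h import *
c=wsnap('w0'); print(c['mount'],c['K'][0])
for k,X in dict(cruc=(.57,-.1614,.03),lid=(.449,-.0188,.007),drop=(.5792,-.0443,.1),medb=(.428,-.1483,.09)).items(): print(k,proj(c,X).round(0))
go(.57,-.1614)
E
```

```text
[[ 2.26117865e-04 -9.56562265e-01 -2.91528011e-01  7.41667410e-02]
 [ 9.99999633e-01  4.57194383e-04 -7.24517387e-04 -4.17615138e-04]
 [ 8.26330963e-04 -2.91527740e-01  9.56562018e-01 -1.42120149e-01]
 [ 0.00000000e+00  0.00000000e+00  0.00000000e+00  1.00000000e+00]] [285.29014839   0.         253.4325134 ]
cruc [258. 166.]
lid [128.  75.]
drop [234.  53.]
medb [124. 202.]
from [ 0.5628 -0.1604  0.2301] shift [ 0.001   0.0072 -0.    ] twist 0.007
```

View pics/w0.png

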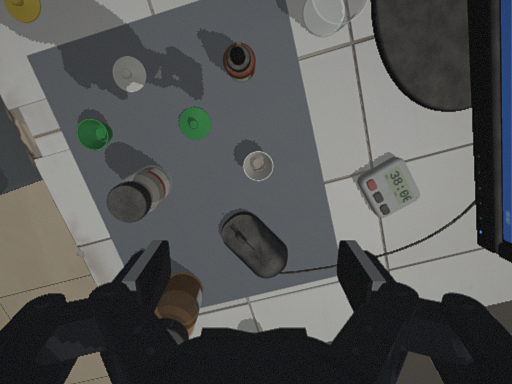

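The wrist view shows the crucible at (258,166), the lid at (129,74), the teat at (237,53) and the medium cap at (128,202). All are within a few px of prediction, so I descend on the crucible.

Emit:
{"method": "drive_tool", "body": {
  "plan": [
    {"delta_pos": [0.001,0.007,0.05],"twist": 0.007},
    {"delta_pos": [0,0,0.055],"twist": 0},
    {"delta_pos": [0,0,0.055],"twist": 0},
    {"delta_pos": [0,0,0.04],"twist": 0},
    {"delta_pos": [0,0,0.019],"twist": 0},
    {"delta_pos": [0,0,0],"twist": 0},
    {"delta_pos": [0,0,0],"twist": 0}
  ]
}}

```text
time: 3.52
ee_pos: [0.5697, -0.1616, 0.0141]
tool_rot: [0.001, 0.798, 0.603, 0.001]
ft_force: [0.8, 0.2, 0.5]
finger_gap: 1.001
grip_force: 0.0
```

Emit:
{"method": "drive_tool", "body": {
  "plan": [
    {"delta_pos": [0,0,0],"twist": 0},
    {"delta_pos": [0,0,0],"twist": 0},
    {"delta_pos": [0,0,0],"twist": 0},
    {"delta_pos": [0,0,0],"twist": 0},
    {"delta_pos": [0,0,0],"twist": 0},
    {"delta_pos": [0,0,0],"twist": 0},
    {"delta_pos": [0,0,0],"twist": 0},
    {"delta_pos": [0,0,0],"twist": 0}
  ],
  "fingers": 1,
  "newtons": 20
}}

```text
time: 4.53
ee_pos: [0.5688, -0.1612, 0.013]
tool_rot: [0.0, 0.798, 0.603, 0.0]
ft_force: [-1.7, 0.1, 6.2]
finger_gap: 0.405
grip_force: 19.7
```

Emit:
{"method": "drive_tool", "body": {
  "plan": [
    {"delta_pos": [0,0,-0.02],"twist": 0},
    {"delta_pos": [0,0,-0.05],"twist": 0},
    {"delta_pos": [0,0,-0.055],"twist": 0},
    {"delta_pos": [0,0,-0.055],"twist": 0},
    {"delta_pos": [0,0,0],"twist": 0}
  ]
}}

```text
time: 5.15
ee_pos: [0.5711, -0.1626, 0.1969]
tool_rot: [0.004, 0.798, 0.603, 0.003]
ft_force: [0.2, -0.2, -1.2]
finger_gap: 0.408
grip_force: 20.1
```

```bash
python3 - <<'E'
from h import *
c=wsnap('w1'); print(readout.sense()['finger_gap'],readout.sense()['ft_force']); go(.5736,.112,.2)
E
```

```text
0.40884140754931325 [-0.31236646  0.29349968  0.09873973]
from [ 0.5693 -0.1615  0.194 ] shift [ 0.2642 -0.0706 -0.0062] twist -0.470
```

View pics/w1.png

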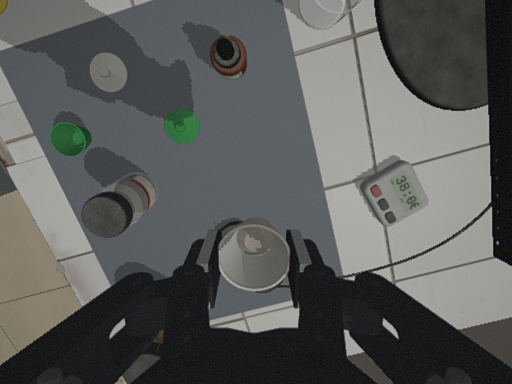

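The crucible is held level in the jaws at (255,255). Next I carry it to the square tray.

Emit:
{"method": "drive_tool", "body": {
  "plan": [
    {"delta_pos": [0.03,-0.008,0],"twist": 0},
    {"delta_pos": [0.05,-0.013,0],"twist": 0},
    {"delta_pos": [0.05,-0.014,0],"twist": 0},
    {"delta_pos": [0.05,-0.013,0],"twist": 0},
    {"delta_pos": [0.05,-0.013,0],"twist": 0},
    {"delta_pos": [0.034,-0.009,0],"twist": 0},
    {"delta_pos": [0,0,0.02],"twist": -0.16},
    {"delta_pos": [0,0,0.02],"twist": -0.16},
    {"delta_pos": [0,0,0.02],"twist": -0.15},
    {"delta_pos": [0,0,0],"twist": 0},
    {"delta_pos": [0,0,0],"twist": 0}
  ]
}}

```text
time: 6.58
ee_pos: [0.5731, 0.1119, 0.1319]
tool_rot: [-0.0, 0.637, 0.771, -0.0]
ft_force: [0.4, -0.2, -0.5]
finger_gap: 0.41
grip_force: 20.1
```

```bash
python3 - <<'E'
from h import *
c=wsnap('w2')
for k,X in dict(sq=(.5736,.112,.01),large=(.4097,.2465,.004),med=(.5711,.225,.004),small=(.4647,.1274,.004)).items():
    print(k,proj(c,X).round(0)); 
    if k!='sq': cv2.circle(c['frame'],tuple(int(v) for v in proj(c,X)),3,(255,0,0),-1)
for dx in(-.028,.028):
  for dy in(-.028,.028): cv2.circle(c['frame'],tuple(int(v) for v in proj(c,(.5736+dx,.112+dy,.010))),2,(255,0,0),-1)
cv2.imwrite('pics/w2m.png',cv2.cvtColor(c['frame'],cv2.COLOR_RGB2BGR))
go(.5736,.112,.016)
E
```

```text
sq [255. 185.]
large [ 89. -10.]
med [277.  59.]
small [145. 146.]
from [0.5735 0.112  0.1325] shift [0.000e+00 1.000e-04 1.165e-01] twist -0.002
```

View pics/w2m.png

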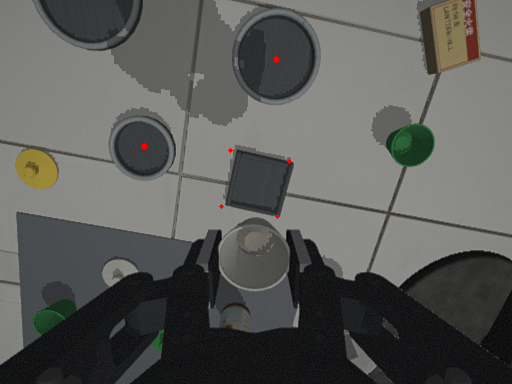

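The square tray's rim corners are at (237,147), (294,160), (279,216), (225,206), so its centre is about 4 mm from my estimate. Medium tray (277,57) and small tray (143,147) agree with it.

```bash
python3 - <<'E'
from h import *
c=pickle.load(open('pics/w2.pkl','rb'))
X=np.mean([ray(c,u,v,.01) for u,v in((237,147),(294,160),(279,216),(225,206))],0); print(X)
print(ray(c,277,56,.004),ray(c,142.5,147,.004))
g=pickle.load(open('pics/top0.pkl','rb')); print(proj(g,X))
go(X[0],X[1],.016)
E
```

```text
[0.57702879 0.11422368 0.01      ]
[0.57072713 0.22747506 0.004     ] [0.46260476 0.12647807 0.004     ]
[199.32077383 172.0872649 ]
from [0.5735 0.112  0.1325] shift [0.0015 0.0039 0.1165] twist -0.004
```

Emit:
{"method": "drive_tool", "body": {
  "plan": [
    {"delta_pos": [0.001,0.0025,0.04],"twist": 0},
    {"delta_pos": [0,0,0.04],"twist": 0},
    {"delta_pos": [0,0,0.02],"twist": 0},
    {"delta_pos": [0,0,0.012],"twist": 0},
    {"delta_pos": [0,0,0.003],"twist": 0},
    {"delta_pos": [0,0,0.002],"twist": 0},
    {"delta_pos": [0,0,0],"twist": 0},
    {"delta_pos": [0,0,0],"twist": 0}
  ]
}}

```text
time: 7.62
ee_pos: [0.5763, 0.1136, 0.0162]
tool_rot: [0.001, 0.636, 0.772, 0.001]
ft_force: [-0.4, 0.6, 1.4]
finger_gap: 0.413
grip_force: 20.2
```

Now release gently to a partial opening, then fully open and rise.

Emit:
{"method": "drive_tool", "body": {
  "plan": [
    {"delta_pos": [0,0,0.0005],"twist": 0},
    {"delta_pos": [0,0,0],"twist": 0},
    {"delta_pos": [0,0,0],"twist": 0},
    {"delta_pos": [0,0,0],"twist": 0},
    {"delta_pos": [0,0,0],"twist": 0}
  ],
  "fingers": 0.3
}}

```text
time: 8.25
ee_pos: [0.5755, 0.1135, 0.0147]
tool_rot: [-0.0, 0.636, 0.772, -0.0]
ft_force: [0.2, -0.0, 1.1]
finger_gap: 0.703
grip_force: 0.0
```

Emit:
{"method": "drive_tool", "body": {
  "plan": [
    {"delta_pos": [0,0,-0.02],"twist": 0},
    {"delta_pos": [0,0,-0.05],"twist": 0},
    {"delta_pos": [0,0,-0.06],"twist": 0},
    {"delta_pos": [0,0,-0.05],"twist": 0},
    {"delta_pos": [0,0,0],"twist": 0}
  ],
  "fingers": 0
}}

```text
time: 8.88
ee_pos: [0.5785, 0.1135, 0.1996]
tool_rot: [0.003, 0.636, 0.772, 0.004]
ft_force: [-0.4, 0.1, -0.9]
finger_gap: 0.997
grip_force: 0.0
```

```bash
python3 - <<'E'
from h import *
c=wsnap('w3')
print('cruc rim px if centred',proj(c,(.5763,.1136,.033))); go(.449,-.0188,.18)
E
```

```text
cruc rim px if centred [250.59469864 173.38664123]
from [0.5765 0.1136 0.1968] shift [-0.1055 -0.1506  0.0161] twist 0.235
```

View pics/w3.png

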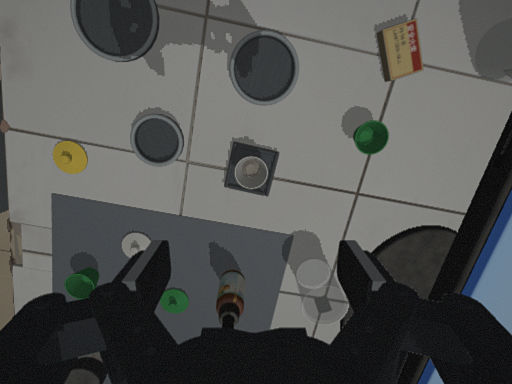

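The crucible stands upright in the tray (rim at (251,172), tray centre (251,168)). Next is the lid.

Emit:
{"method": "drive_tool", "body": {
  "plan": [
    {"delta_pos": [-0.035,-0.05,0],"twist": 0},
    {"delta_pos": [-0.035,-0.05,0],"twist": 0},
    {"delta_pos": [-0.0355,-0.0505,0.02],"twist": 0},
    {"delta_pos": [0,0,0.03],"twist": 0.12},
    {"delta_pos": [0,0,0.03],"twist": 0.115},
    {"delta_pos": [0,0,0],"twist": 0},
    {"delta_pos": [0,0,0],"twist": 0}
  ],
  "fingers": 0.3
}}

```text
time: 9.8
ee_pos: [0.4497, -0.0173, 0.1156]
tool_rot: [-0.0, 0.721, 0.693, -0.0]
ft_force: [1.0, -0.0, -0.3]
finger_gap: 0.699
grip_force: 0.0
```

```bash
python3 - <<'E'
from h import *
c=wsnap('w4'); g=c['frame'].astype(int)
m=((g.min(2)>105)&(g.max(2)-g.min(2)<30)).astype(np.uint8)
p=proj(c,(.449,-.0188,.006)); print(p)
n,l,s,ce=cv2.connectedComponentsWithStats(m)
for i in range(1,n):
    if s[i,4]>200 and np.hypot(*(ce[i]-p))<60: print(s[i],ce[i],ray(c,s[i,0]+s[i,2]/2-.5,s[i,1]+s[i,3]/2-.5,.006))
cv2.imwrite('pics/w4c.png',cv2.resize(cv2.imread('pics/w4.png')[80:280,130:380],None,fx=2,fy=2))
go(.449,-.0188,.008)
E
```

```text
[253.54406936 189.76775442]
[ 234  167   43   42 1381] [255.04779146 187.4583635 ] [ 0.45042381 -0.01667747  0.006     ]
from [ 0.4501 -0.0172  0.116 ] shift [-0.0016 -0.0011  0.108 ] twist 0.002
```

View pics/w4c.png

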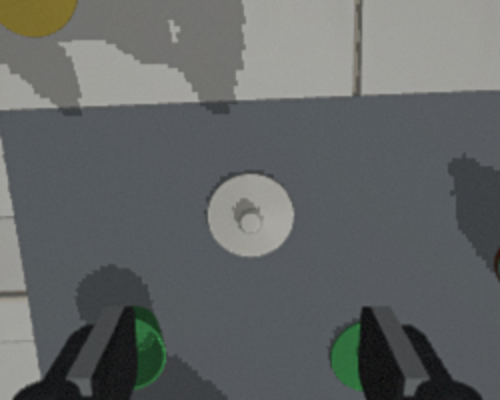

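The white lid is centred at crop (251,214), almost exactly under the TCP at (0.450, -0.017). I go straight down.

Emit:
{"method": "drive_tool", "body": {
  "plan": [
    {"delta_pos": [0,0,0.04],"twist": 0},
    {"delta_pos": [0,0,0.04],"twist": 0},
    {"delta_pos": [0,0,0.02],"twist": 0},
    {"delta_pos": [0,0,0.008],"twist": 0},
    {"delta_pos": [0,0,0],"twist": 0},
    {"delta_pos": [0,0,0],"twist": 0}
  ]
}}

```text
time: 10.6
ee_pos: [0.4505, -0.0173, 0.0085]
tool_rot: [0.001, 0.722, 0.692, 0.001]
ft_force: [-0.3, -0.8, 1.0]
finger_gap: 0.702
grip_force: 0.0
```

Emit:
{"method": "drive_tool", "body": {
  "plan": [
    {"delta_pos": [0,0,0.002],"twist": 0},
    {"delta_pos": [0,0,0.002],"twist": 0},
    {"delta_pos": [0,0,0],"twist": 0}
  ],
  "fingers": 0.4
}}

```text
time: 10.98
ee_pos: [0.4496, -0.0172, 0.0035]
tool_rot: [-0.0, 0.722, 0.692, -0.0]
ft_force: [0.2, -1.1, 0.0]
finger_gap: 0.6
grip_force: 0.0
```

Emit:
{"method": "drive_tool", "body": {
  "plan": [
    {"delta_pos": [0,0,0.0015],"twist": 0},
    {"delta_pos": [0,0,0],"twist": 0},
    {"delta_pos": [0,0,0],"twist": 0},
    {"delta_pos": [0,0,0],"twist": 0},
    {"delta_pos": [0,0,0],"twist": 0},
    {"delta_pos": [0,0,0],"twist": 0},
    {"delta_pos": [0,0,0],"twist": 0}
  ],
  "fingers": 1,
  "newtons": 20
}}

```text
time: 11.85
ee_pos: [0.4495, -0.0173, 0.0025]
tool_rot: [-0.0, 0.722, 0.692, 0.0]
ft_force: [-1.0, -1.0, 6.3]
finger_gap: 0.415
grip_force: 19.3
```

Emit:
{"method": "drive_tool", "body": {
  "plan": [
    {"delta_pos": [0,0,-0.01],"twist": 0},
    {"delta_pos": [0,0,-0.04],"twist": 0},
    {"delta_pos": [0,0,-0.05],"twist": 0},
    {"delta_pos": [0,0,-0.05],"twist": 0},
    {"delta_pos": [0,0,0],"twist": 0}
  ]
}}

```text
time: 12.48
ee_pos: [0.452, -0.0175, 0.1557]
tool_rot: [0.003, 0.722, 0.692, 0.003]
ft_force: [-0.2, -0.4, -0.5]
finger_gap: 0.414
grip_force: 20.1
```

```bash
python3 - <<'E'
from h import *
c=wsnap('w5'); print(readout.sense()['finger_gap'],proj(c,pose()[0]))
c3=pickle.load(open('pics/w3.pkl','rb')); print('cruc',ray(c3,251.5,172.5,.033))
cv2.imwrite('pics/w5c.png',cv2.resize(cv2.imread('pics/w5.png')[100:384,100:420],None,fx=2,fy=2))
go(.5763,.1136,.12)
E
```

```text
0.4139241710624766 [251.52459303 242.17487566]
cruc [0.57709534 0.11478196 0.033     ]
from [ 0.4505 -0.0171  0.1538] shift [0.1357 0.1202 0.0344] twist -0.236
```

View pics/w5c.png

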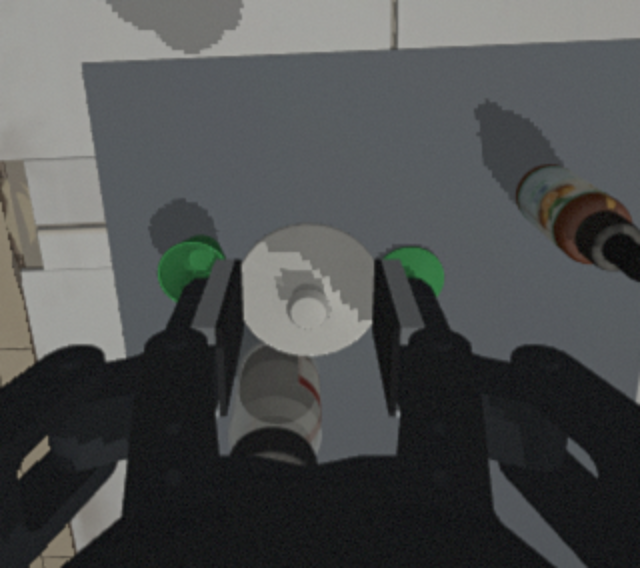

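```bash
python3 - <<'E'
from h import *
c=pickle.load(open('pics/w5.pkl','rb')); 
C=np.array([.4505,-.0171,.1538]); t=np.linspace(0,6.28,90)
for tilt in(-.3,-.15,0,.15,.3):
  for dz in(0,.006):
    # tool x is ~ +y world: tilt about closing axis (~x world)
    P=np.array([proj(c,C+[.02*np.cos(a),.02*np.sin(a)*np.cos(tilt),.02*np.sin(a)*np.sin(tilt)+dz]) for a in t]); k=proj(c,C+[0,-.012*np.sin(tilt),.012*np.cos(tilt)+dz])
    print(tilt,dz,'u',P[:,0].min().round(1),P[:,0].max().round(1),'v',P[:,1].min().round(1),P[:,1].max().round(1),'knob',k.round(1))
E
```

```text
-0.3 0 u 215.8 287.4 v 206.4 278.1 knob [251.3 246.3]
-0.3 0.006 u 214.4 288.7 v 210.2 284.6 knob [251.3 252.1]
-0.15 0 u 215.7 287.4 v 207.1 276.1 knob [251.4 249.7]
-0.15 0.006 u 214.4 288.7 v 211.0 282.4 knob [251.4 255.6]
0 0 u 215.7 287.4 v 208.6 273.5 knob [251.6 253. ]
0 0.006 u 214.4 288.7 v 212.7 279.6 knob [251.6 259. ]
0.15 0 u 215.6 287.4 v 211.0 270.2 knob [251.7 255.9]
0.15 0.006 u 214.3 288.7 v 215.2 276.1 knob [251.8 262. ]
0.3 0 u 215.6 287.4 v 214.2 266.5 knob [251.9 258.5]
0.3 0.006 u 214.2 288.7 v 218.7 272.2 knob [251.9 264.7]
```

The lid is held near level at crop (310,290), within about 1 mm of the TCP. I carry it over the crucible.

Emit:
{"method": "drive_tool", "body": {
  "plan": [
    {"delta_pos": [0.04,0.035,0],"twist": 0},
    {"delta_pos": [0.045,0.04,0],"twist": 0},
    {"delta_pos": [0.0365,0.0325,0],"twist": 0},
    {"delta_pos": [0.0145,0.0125,0.02],"twist": 0},
    {"delta_pos": [0,0,0.03],"twist": -0.12},
    {"delta_pos": [0,0,0.02],"twist": -0.116},
    {"delta_pos": [0,0,0],"twist": 0},
    {"delta_pos": [0,0,0],"twist": 0}
  ]
}}

```text
time: 13.52
ee_pos: [0.5752, 0.1134, 0.082]
tool_rot: [-0.0, 0.636, 0.772, -0.0]
ft_force: [0.6, -0.2, 0.9]
finger_gap: 0.41
grip_force: 20.1
```

```bash
python3 - <<'E'
from h import *
go(.5767,.1142,.034)
E
```

```text
from [0.5752 0.1134 0.082 ] shift [0.0006 0.0016 0.048 ] twist -0.003
```

Emit:
{"method": "drive_tool", "body": {
  "plan": [
    {"delta_pos": [0.0005,0.001,0.025],"twist": 0},
    {"delta_pos": [0,0,0.015],"twist": 0},
    {"delta_pos": [0,0,0.005],"twist": 0},
    {"delta_pos": [0,0,0.002],"twist": 0},
    {"delta_pos": [0,0,0],"twist": 0},
    {"delta_pos": [0,0,0],"twist": 0}
  ]
}}

```text
time: 14.28
ee_pos: [0.5766, 0.1143, 0.0356]
tool_rot: [0.0, 0.635, 0.772, 0.0]
ft_force: [0.8, 0.3, -0.5]
finger_gap: 0.412
grip_force: 20.1
```

Emit:
{"method": "drive_tool", "body": {
  "plan": [
    {"delta_pos": [0,0,0.001],"twist": 0},
    {"delta_pos": [0,0,0.001],"twist": 0},
    {"delta_pos": [0,0,0],"twist": 0},
    {"delta_pos": [0,0,0],"twist": 0}
  ]
}}

```text
time: 14.78
ee_pos: [0.5763, 0.1142, 0.0334]
tool_rot: [0.0, 0.635, 0.772, 0.0]
ft_force: [-1.0, -0.9, 4.1]
finger_gap: 0.413
grip_force: 20.7
```

There is about 4 N of contact, so the lid is on the rim. Release.

Emit:
{"method": "drive_tool", "body": {
  "plan": [
    {"delta_pos": [0,0,-0.0005],"twist": 0},
    {"delta_pos": [0,0,0],"twist": 0},
    {"delta_pos": [0,0,0],"twist": 0},
    {"delta_pos": [0,0,0],"twist": 0}
  ],
  "fingers": 0.35
}}

```text
time: 15.28
ee_pos: [0.576, 0.1142, 0.0334]
tool_rot: [-0.0, 0.635, 0.772, -0.0]
ft_force: [0.0, 0.6, -0.4]
finger_gap: 0.653
grip_force: 0.0
```

Emit:
{"method": "drive_tool", "body": {
  "plan": [
    {"delta_pos": [0,0,-0.02],"twist": 0},
    {"delta_pos": [0,0,-0.05],"twist": 0},
    {"delta_pos": [0,0,-0.055],"twist": 0},
    {"delta_pos": [0,0,-0.055],"twist": 0},
    {"delta_pos": [0,0,0],"twist": 0}
  ],
  "fingers": 0
}}

```text
time: 15.9
ee_pos: [0.5793, 0.1142, 0.2187]
tool_rot: [0.004, 0.635, 0.772, 0.004]
ft_force: [0.1, 1.0, 0.2]
finger_gap: 1.003
grip_force: 0.0
```

```bash
python3 - <<'E'
from h import *
c=wsnap('w6'); X=np.array([.5767,.1142,.033])
for d in([0,0,.0],[0,0,.014]): print(proj(c,X+d))
for k,X in dict(large=(.4097,.2465,.004),med=(.5711,.226,.004),small=(.4637,.127,.004),drop=(.5792,-.0443,.1)).items(): print(k,proj(c,X).round(0))
go(.5792,-.0443,.19)
E
```

```text
[250.11997685 169.56127633]
[250.10529561 172.29734602]
large [124.  20.]
med [264.  71.]
small [162. 137.]
drop [225. 321.]
from [0.5772 0.1143 0.2157] shift [-0.156  -0.0288  0.0255] twist 0.270
```

View pics/w6.png

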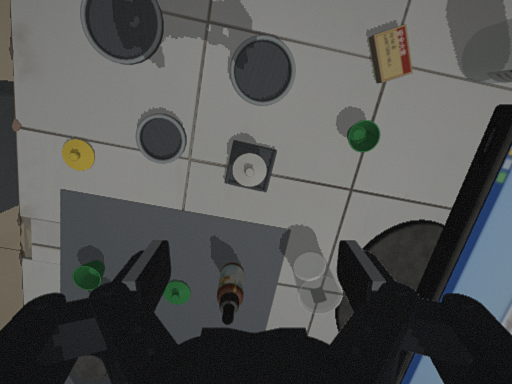

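The lid lies flat on the crucible at (249,170). The trays match: large (124,20), medium (263,70), small (162,138). The dropper's teat at (228,318) puts it about 2 mm farther out than estimated.

Emit:
{"method": "drive_tool", "body": {
  "plan": [
    {"delta_pos": [-0.05,-0.009,0],"twist": 0},
    {"delta_pos": [-0.05,-0.009,0],"twist": 0},
    {"delta_pos": [-0.056,-0.0095,0.02],"twist": 0},
    {"delta_pos": [0,0,0],"twist": 0.14},
    {"delta_pos": [0,0,0],"twist": 0.13},
    {"delta_pos": [0,0,0],"twist": 0},
    {"delta_pos": [0,0,0],"twist": 0}
  ],
  "fingers": 0.3
}}

```text
time: 16.82
ee_pos: [0.5786, -0.0437, 0.1925]
tool_rot: [-0.001, 0.733, 0.681, -0.001]
ft_force: [-0.4, -0.1, 0.3]
finger_gap: 0.7
grip_force: 0.0
```

```bash
python3 - <<'E'
from h import *
c=wsnap('w7'); print(proj(c,(.581,-.0445,.104)),proj(c,(.581,-.0445,.064)),proj(c,(.581,-.0445,.002)))
cv2.imwrite('pics/w7c.png',cv2.resize(cv2.imread('pics/w7.png')[80:384,100:420],None,fx=1.5,fy=1.5))
go(.581,-.0445,.038)
E
```

```text
[257.21275379 195.81643414] [256.82527156 183.26590919] [256.39702503 169.39503126]
from [ 0.5788 -0.0438  0.1928] shift [-0.0005  0.0025  0.1548] twist 0.002
```

View pics/w7c.png

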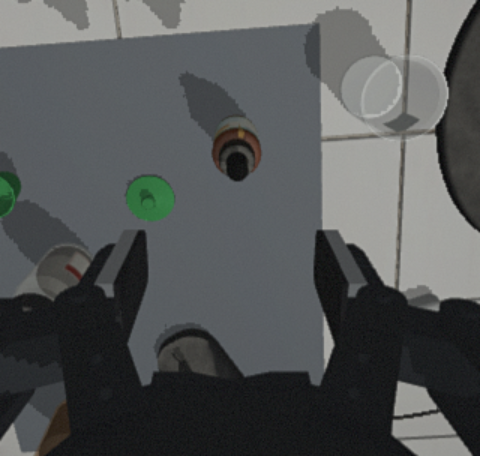

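The teat is at (258,192), against a prediction of (257,196), so I correct by +2 mm in tool x.

Emit:
{"method": "drive_tool", "body": {
  "plan": [
    {"delta_pos": [0.0015,0.003,0.04],"twist": 0},
    {"delta_pos": [0,0,0.05],"twist": 0},
    {"delta_pos": [0,0,0.04],"twist": 0},
    {"delta_pos": [0,0,0.025],"twist": 0},
    {"delta_pos": [0,0,0],"twist": 0}
  ]
}}

```text
time: 17.5
ee_pos: [0.5807, -0.0424, 0.0366]
tool_rot: [-0.002, 0.733, 0.68, -0.002]
ft_force: [0.2, -0.3, 0.4]
finger_gap: 0.706
grip_force: 0.0
```

Emit:
{"method": "drive_tool", "body": {
  "plan": [
    {"delta_pos": [0,0,0],"twist": 0},
    {"delta_pos": [0,0,0],"twist": 0},
    {"delta_pos": [0,0,0],"twist": 0},
    {"delta_pos": [0,0,0],"twist": 0},
    {"delta_pos": [0,0,0],"twist": 0},
    {"delta_pos": [0,0,0],"twist": 0}
  ],
  "fingers": 1,
  "newtons": 30
}}

```text
time: 18.25
ee_pos: [0.5834, -0.043, 0.0401]
tool_rot: [0.001, 0.733, 0.68, 0.001]
ft_force: [-1.6, 0.3, 5.9]
finger_gap: 0.362
grip_force: 31.6
```

Emit:
{"method": "drive_tool", "body": {
  "plan": [
    {"delta_pos": [0,0,-0.01],"twist": 0},
    {"delta_pos": [0,0,-0.04],"twist": 0},
    {"delta_pos": [0,0,-0.05],"twist": 0},
    {"delta_pos": [0,0,-0.03],"twist": 0},
    {"delta_pos": [0,0,0],"twist": 0},
    {"delta_pos": [0,0,0],"twist": 0}
  ]
}}

```text
time: 19.0
ee_pos: [0.5813, -0.0424, 0.1674]
tool_rot: [-0.001, 0.733, 0.68, -0.001]
ft_force: [-0.1, 0.6, -1.7]
finger_gap: 0.36
grip_force: 30.9
```

```bash
python3 - <<'E'
from h import *
go(.4637,.127,.16)
E
```

```text
from [ 0.5813 -0.0424  0.1674] shift [ 0.16   -0.13    0.0078] twist -0.343
```

Emit:
{"method": "drive_tool", "body": {
  "plan": [
    {"delta_pos": [0.02,-0.016,0],"twist": 0},
    {"delta_pos": [0.035,-0.028,0],"twist": 0},
    {"delta_pos": [0.035,-0.029,0],"twist": 0},
    {"delta_pos": [0.035,-0.029,0],"twist": 0},
    {"delta_pos": [0.02,-0.016,0],"twist": 0},
    {"delta_pos": [0.015,-0.012,0],"twist": 0},
    {"delta_pos": [0,0,0.02],"twist": -0.115},
    {"delta_pos": [0,0,0.02],"twist": -0.115},
    {"delta_pos": [0,0,0.02],"twist": -0.113},
    {"delta_pos": [0,0,0],"twist": 0},
    {"delta_pos": [0,0,0],"twist": 0}
  ]
}}

```text
time: 20.38
ee_pos: [0.4647, 0.1264, 0.1083]
tool_rot: [-0.0, 0.607, 0.794, -0.0]
ft_force: [0.1, -0.5, -1.2]
finger_gap: 0.364
grip_force: 30.9
```

```bash
python3 - <<'E'
from h import *
c=wsnap('w8'); print(proj(c,(.4637,.127,.004)),proj(c,(.4637,.127,.0715)),[proj(c,(.4637+.025*a,.127+.025*b,.014)).round(0) for a,b in((1,0),(-1,0),(0,1),(0,-1))])
cv2.imwrite('pics/w8c.png',cv2.resize(cv2.imread('pics/w8.png')[80:384,100:420],None,fx=1.5,fy=1.5))
go(.4637,.127,.042)
E
```

```text
[253.34992953 189.0806916 ] [253.09206237 217.67350379] [array([281., 200.]), array([225., 185.]), array([261., 165.]), array([246., 218.])]
from [0.465  0.1265 0.1087] shift [ 0.0008 -0.0012  0.0667] twist -0.002
```

View pics/w8c.png

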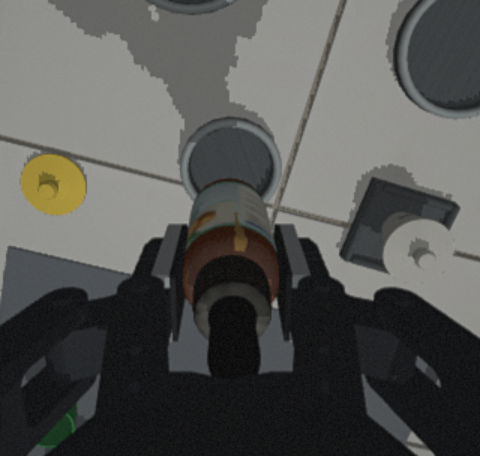

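The dropper bottle hangs upright and the small tray is centred ahead at crop (230,165), consistent with prediction. Lower it.

Emit:
{"method": "drive_tool", "body": {
  "plan": [
    {"delta_pos": [0.0015,-0.0005,0.025],"twist": 0},
    {"delta_pos": [0,0,0.02],"twist": 0},
    {"delta_pos": [0,0,0.013],"twist": 0},
    {"delta_pos": [0,0,0.005],"twist": 0},
    {"delta_pos": [0,0,0.002],"twist": 0},
    {"delta_pos": [0,0,0],"twist": 0},
    {"delta_pos": [0,0,0],"twist": 0}
  ]
}}

```text
time: 21.3
ee_pos: [0.4643, 0.1279, 0.044]
tool_rot: [0.0, 0.607, 0.795, 0.0]
ft_force: [0.0, -0.7, -0.6]
finger_gap: 0.367
grip_force: 30.9
```

Emit:
{"method": "drive_tool", "body": {
  "plan": [
    {"delta_pos": [0,0,0.001],"twist": 0},
    {"delta_pos": [0,0,0.001],"twist": 0},
    {"delta_pos": [0,0,0.001],"twist": 0},
    {"delta_pos": [0,0,0],"twist": 0},
    {"delta_pos": [0,0,0],"twist": 0}
  ]
}}

```text
time: 21.92
ee_pos: [0.4641, 0.1279, 0.042]
tool_rot: [-0.0, 0.607, 0.795, 0.001]
ft_force: [-2.8, -0.2, 12.0]
finger_gap: 0.365
grip_force: 32.2
```

Emit:
{"method": "drive_tool", "body": {
  "plan": [
    {"delta_pos": [0,0,-0.001],"twist": 0},
    {"delta_pos": [0,0,0],"twist": 0},
    {"delta_pos": [0,0,0],"twist": 0},
    {"delta_pos": [0,0,0],"twist": 0},
    {"delta_pos": [0,0,-0.04],"twist": 0},
    {"delta_pos": [0,0,-0.06],"twist": 0},
    {"delta_pos": [0,0,-0.055],"twist": 0},
    {"delta_pos": [0,0,0],"twist": 0},
    {"delta_pos": [0,0,0],"twist": 0}
  ],
  "fingers": 0.2
}}

```text
time: 23.05
ee_pos: [0.4632, 0.128, 0.1961]
tool_rot: [-0.0, 0.607, 0.795, -0.0]
ft_force: [-0.4, -0.1, -0.7]
finger_gap: 0.795
grip_force: 0.0
```

```bash
python3 - <<'E'
from h import *
c=wsnap('w9')
print('expected teat',proj(c,(.4641,.1279,.106)),'large',proj(c,(.4097,.2465,.004)),'med',proj(c,(.5711,.226,.004)))
go(.428,-.1483,.17)
E
```

```text
expected teat [255.16660888 195.21944458] large [235.25237235  50.9055408 ] med [369.40700189 111.68349386]
from [0.4629 0.1278 0.1954] shift [-0.2571 -0.1065  0.0257] twist 0.601
```

View pics/w9.png

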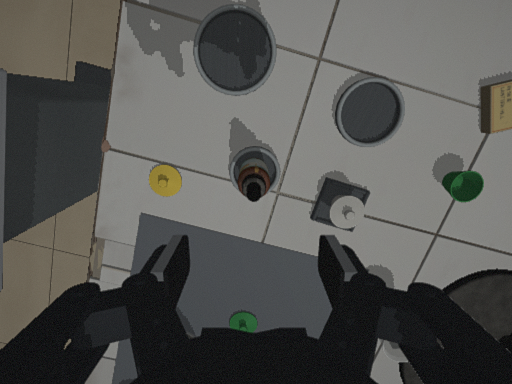

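The dropper stands upright in the small tray at (254,180). Large tray (235,51) and medium tray (369,112) match their predictions exactly. That was the 14th and last picture I may view, so I go on numerically. Now the medium bottle.

Emit:
{"method": "drive_tool", "body": {
  "plan": [
    {"delta_pos": [-0.05,-0.02,0],"twist": 0},
    {"delta_pos": [-0.05,-0.02,0],"twist": 0},
    {"delta_pos": [-0.05,-0.02,0],"twist": 0.15},
    {"delta_pos": [0,0,0],"twist": 0.15},
    {"delta_pos": [0,0,0],"twist": 0.15},
    {"delta_pos": [0,0,0],"twist": 0.15},
    {"delta_pos": [0,0,0],"twist": 0}
  ],
  "fingers": 0
}}

```text
time: 23.98
ee_pos: [0.4447, -0.0325, 0.195]
tool_rot: [-0.001, 0.814, 0.581, -0.002]
ft_force: [1.0, 0.2, -0.1]
finger_gap: 1.004
grip_force: 0.0
```

```bash
cat >> h.py <<'E'
def dark(c,X,dz,rad,th=45):
    "dark cap near predicted X: world xy from the blob's min enclosing circle at height dz"
    p=proj(c,X); g=c['frame'].max(2); m=(g<th).astype(np.uint8)
    yy,xx=np.mgrid[:384,:512]; m[np.hypot(xx-p[0],yy-p[1])>1.6*rad]=0
    cs,_=cv2.findContours(m,cv2.RETR_EXTERNAL,cv2.CHAIN_APPROX_NONE)
    if not cs: print('none',p,g[int(p[1]),int(p[0])]); return
    k=max(cs,key=cv2.contourArea); (u,v),r=cv2.minEnclosingCircle(k); e=cv2.fitEllipse(k)
    print('pred',p.round(1),'circ',round(u,1),round(v,1),round(r,1),'ell',np.round(e[0],1),np.round(e[1],1),'area',cv2.contourArea(k),'xyz circ',ray(c,u,v,dz).round(4),'ell',ray(c,*e[0],dz).round(4))
E
python3 - <<'E'
from h import *
c=pickle.load(open('pics/w0.pkl','rb'));print('w0',ray(c,127.5,201.5,.092))
c=pickle.load(open('pics/top0.pkl','rb'))
for th in(50,65): dark(c,(.428,-.1483,.092),.092,11,th); dark(c,(.4119,-.3168,.112),.112,14,th)
c=wsnap('w10'); 
for th in(35,50,65): dark(c,(.428,-.1483,.092),.092,38,th)
go(.428,-.1483,.17)
E
```

```text
w0 [ 0.43252599 -0.14842552  0.092     ]
none [308.17351308 230.16185536] 64
pred [387.1 238.1] circ 380.0 240.0 9.5 ell [399.2 234.2] [32.9 50.3] area 24.0 xyz circ [ 0.4076 -0.3013  0.112 ] ell [ 0.4208 -0.3436  0.112 ]
pred [308.2 230.2] circ 311.4 228.9 6.1 ell [312.  228.1] [ 7.8 11.3] area 37.5 xyz circ [ 0.4309 -0.1555  0.092 ] ell [ 0.4327 -0.1569  0.092 ]
pred [387.1 238.1] circ 378.0 240.5 14.8 ell [377.4 241.2] [23.7 24.9] area 302.5 xyz circ [ 0.4064 -0.2969  0.112 ] ell [ 0.405  -0.2955  0.112 ]
pred [275.9 298.1] circ 271.5 335.0 47.9 ell [272.7 342. ] [30.3 90.9] area 1887.5 xyz circ [ 0.4095 -0.191   0.092 ] ell [ 0.4079 -0.2003  0.092 ]
pred [275.9 298.1] circ 271.0 334.5 48.4 ell [272.6 341.7] [30.9 92.3] area 1940.0 xyz circ [ 0.4092 -0.1902  0.092 ] ell [ 0.4078 -0.1998  0.092 ]
pred [275.9 298.1] circ 271.5 334.0 48.9 ell [272.6 341.6] [31.1 92.7] area 1981.5 xyz circ [ 0.4099 -0.1897  0.092 ] ell [ 0.4079 -0.1996  0.092 ]
from [ 0.4448 -0.0325  0.1953] shift [-0.1149  0.0217  0.0254] twist 0.003
```

Emit:
{"method": "drive_tool", "body": {
  "plan": [
    {"delta_pos": [-0.05,0.012,0],"twist": 0},
    {"delta_pos": [-0.05,0.012,0],"twist": 0},
    {"delta_pos": [-0.015,0,0],"twist": 0},
    {"delta_pos": [0,0,0],"twist": 0},
    {"delta_pos": [0,0,0],"twist": 0}
  ]
}}

```text
time: 24.65
ee_pos: [0.431, -0.1472, 0.1961]
tool_rot: [-0.001, 0.814, 0.582, 0.0]
ft_force: [0.7, 0.2, 0.3]
finger_gap: 0.993
grip_force: 0.0
```

```bash
cat >> h.py <<'E'
def circ(c,X,dia):
    "cap edge fit: horizontal circle of known diameter at height X[2], strongest radial dark-inside gradient"
    g=cv2.GaussianBlur(cv2.cvtColor(c['frame'],cv2.COLOR_RGB2GRAY),(0,0),1.2).astype(np.float32)
    t=np.linspace(0,2*np.pi,72,endpoint=False); D=np.c_[np.cos(t),np.sin(t),0*t]
    S=lambda X,r:cv2.remap(g,*[np.float32([proj(c,X+d*r) for d in D])[:,i].reshape(-1,1) for i in(0,1)],cv2.INTER_LINEAR)[:,0]
    out=[]
    for dx in np.arange(-.012,.0121,.0015):
        for dy in np.arange(-.012,.0121,.0015):
            Y=np.array(X)+[dx,dy,0]; d=S(Y,dia/2+.0015)-S(Y,dia/2-.0015); out.append((np.clip(d,-10,25).mean(),*Y[:2].round(4)))
    out.sort(reverse=True); print('cap fit',np.round(out[:4],4).tolist(),'median',np.round(out[len(out)//2][0],2))
E
python3 - <<'E'
from h import *
c=wsnap('w11'); circ(c,(.430,-.1483,.092),.043)
circ(pickle.load(open('pics/w0.pkl','rb')),(.430,-.1483,.092),.043)
circ(pickle.load(open('pics/top0.pkl','rb')),(.430,-.1483,.092),.043)
circ(pickle.load(open('pics/top0.pkl','rb')),(.4119,-.3168,.112),.055)
go(.430,-.1483,.035)
E
```

```text
cap fit [[21.4548, 0.43, -0.1483], [19.7669, 0.4315, -0.1483], [19.6579, 0.43, -0.1498], [17.2793, 0.4315, -0.1468]] median 2.12
cap fit [[15.9549, 0.4345, -0.1483], [15.8754, 0.436, -0.1483], [14.7884, 0.4375, -0.1483], [14.4537, 0.4345, -0.1498]] median 2.5
cap fit [[6.9872, 0.4285, -0.1498], [6.9482, 0.4285, -0.1483], [6.6752, 0.427, -0.1483], [6.6651, 0.43, -0.1498]] median 2.15
cap fit [[14.0979, 0.4119, -0.3153], [13.5933, 0.4134, -0.3153], [13.5155, 0.4104, -0.3153], [13.5068, 0.4119, -0.3138]] median 4.41
from [ 0.4311 -0.1471  0.1962] shift [-0.0016 -0.0005  0.1612] twist 0.003
```

Cap fit: the medium bottle is at (0.430, -0.1485), with views agreeing and a strong peak. I descend and grip it.

Emit:
{"method": "drive_tool", "body": {
  "plan": [
    {"delta_pos": [-0.0015,0,0.04],"twist": 0},
    {"delta_pos": [0,0,0.05],"twist": 0},
    {"delta_pos": [0,0,0.045],"twist": 0},
    {"delta_pos": [0,0,0.025],"twist": 0},
    {"delta_pos": [0,0,0],"twist": 0},
    {"delta_pos": [0,0,0],"twist": 0}
  ]
}}

```text
time: 25.45
ee_pos: [0.4311, -0.1501, 0.0373]
tool_rot: [0.0, 0.814, 0.581, 0.0]
ft_force: [0.2, 0.1, -0.7]
finger_gap: 1.0
grip_force: 0.0
```

Emit:
{"method": "drive_tool", "body": {
  "plan": [
    {"delta_pos": [0,0,0],"twist": 0},
    {"delta_pos": [0,0,0],"twist": 0},
    {"delta_pos": [0,0,0],"twist": 0},
    {"delta_pos": [0,0,0],"twist": 0},
    {"delta_pos": [0,0,0],"twist": 0},
    {"delta_pos": [0,0,0],"twist": 0}
  ],
  "fingers": 1,
  "newtons": 30
}}

```text
time: 26.2
ee_pos: [0.4308, -0.1506, 0.0376]
tool_rot: [0.0, 0.814, 0.58, 0.001]
ft_force: [0.6, 1.5, 5.9]
finger_gap: 0.55
grip_force: 30.2
```

Emit:
{"method": "drive_tool", "body": {
  "plan": [
    {"delta_pos": [0,0,-0.01],"twist": 0},
    {"delta_pos": [0,0,-0.04],"twist": 0},
    {"delta_pos": [0,0,-0.05],"twist": 0},
    {"delta_pos": [0,0,-0.04],"twist": 0},
    {"delta_pos": [0,0,-0.03],"twist": 0},
    {"delta_pos": [0,0,0],"twist": 0},
    {"delta_pos": [0,0,0],"twist": 0}
  ]
}}

```text
time: 27.08
ee_pos: [0.4295, -0.15, 0.206]
tool_rot: [-0.001, 0.814, 0.58, -0.0]
ft_force: [0.4, -0.1, -1.0]
finger_gap: 0.542
grip_force: 31.5
```

```bash
python3 - <<'E'
from h import *
go(.52,.03); go(.571,.226)
E
```

```text
from [ 0.4295 -0.15    0.206 ] shift [0.1997 0.0268 0.    ] twist -0.390
from [ 0.4295 -0.15    0.206 ] shift [4.016e-01 1.100e-02 1.000e-04] twist -0.710
```

Emit:
{"method": "drive_tool", "body": {
  "plan": [
    {"delta_pos": [0.02,0,0],"twist": 0},
    {"delta_pos": [0.045,0.001,0],"twist": 0},
    {"delta_pos": [0.05,0.002,0],"twist": 0},
    {"delta_pos": [0.05,0.001,0],"twist": 0},
    {"delta_pos": [0.05,0.002,0],"twist": 0},
    {"delta_pos": [0.05,0.001,0],"twist": 0},
    {"delta_pos": [0.05,0.002,0],"twist": 0},
    {"delta_pos": [0.045,0.001,0],"twist": 0},
    {"delta_pos": [0.03,0.001,0],"twist": 0},
    {"delta_pos": [0.012,0,0],"twist": 0},
    {"delta_pos": [0,0,0],"twist": -0.12},
    {"delta_pos": [0,0,0],"twist": -0.12}
  ]
}}

```text
time: 28.58
ee_pos: [0.5713, 0.2239, 0.2053]
tool_rot: [-0.0, 0.739, 0.674, -0.002]
ft_force: [-0.5, 0.1, -0.9]
finger_gap: 0.55
grip_force: 31.5
```

Emit:
{"method": "drive_tool", "body": {
  "plan": [
    {"delta_pos": [0,0,0.02],"twist": -0.12},
    {"delta_pos": [0,0,0.03],"twist": -0.12},
    {"delta_pos": [0,0,0.03],"twist": -0.12},
    {"delta_pos": [0,0,0.02],"twist": -0.11},
    {"delta_pos": [0,0,0],"twist": 0},
    {"delta_pos": [0,0,0],"twist": 0}
  ]
}}

```text
time: 29.32
ee_pos: [0.5725, 0.2248, 0.1071]
tool_rot: [0.0, 0.563, 0.826, -0.0]
ft_force: [0.7, -0.1, -0.5]
finger_gap: 0.549
grip_force: 31.5
```

```bash
python3 - <<'E'
from h import *
go(.571,.226,.041); s=readout.sense(); print(s['finger_gap'],s['ft_force'])
circ(pickle.load(open('pics/w9.pkl','rb')),(.571,.226,.014),.075)
for w in('w9','w6','w3','w2'): 
    circ(pickle.load(open('pics/%s.pkl'%w,'rb')),(.571,.226,.004),.061)
circ(pickle.load(open('pics/w9.pkl','rb')),(.4097,.2465,.004),.073)
E
```

```text
from [0.5725 0.2248 0.1071] shift [ 0.0018 -0.001   0.0661] twist -0.003
0.5494887045662765 [ 0.67324358 -0.10185112 -0.5495918 ]
cap fit [[21.5062, 0.562, 0.2275], [21.3054, 0.562, 0.226], [20.7751, 0.5635, 0.2275], [19.8718, 0.5665, 0.226]] median 6.12
cap fit [[11.9049, 0.577, 0.22], [11.8967, 0.5755, 0.22], [11.8826, 0.5785, 0.2275], [11.7461, 0.58, 0.226]] median 6.8
cap fit [[10.916, 0.5725, 0.22], [10.9146, 0.574, 0.2215], [10.9104, 0.571, 0.22], [10.8724, 0.5695, 0.22]] median 6.78
cap fit [[11.2894, 0.571, 0.22], [11.2727, 0.5755, 0.226], [11.2538, 0.5725, 0.22], [11.1922, 0.574, 0.2215]] median 6.92
cap fit [[10.9479, 0.574, 0.2215], [10.6205, 0.5725, 0.217], [10.5924, 0.5725, 0.2215], [10.5903, 0.574, 0.217]] median 6.17
cap fit [[10.7661, 0.4097, 0.2405], [10.7647, 0.4082, 0.2405], [10.3142, 0.4067, 0.242], [10.3096, 0.4142, 0.2435]] median 7.65
```

My direct readings of the tray (top, w2, w6 and w9) agree on (0.571, 0.226). The gradient fit is ambiguous on trays, so I ignore it and lower here.

Emit:
{"method": "drive_tool", "body": {
  "plan": [
    {"delta_pos": [0.001,-0.001,0.025],"twist": 0},
    {"delta_pos": [0,0,0.022],"twist": 0},
    {"delta_pos": [0,0,0.013],"twist": 0},
    {"delta_pos": [0,0,0.004],"twist": 0},
    {"delta_pos": [0,0,0],"twist": 0},
    {"delta_pos": [0,0,0.001],"twist": 0},
    {"delta_pos": [0,0,0],"twist": 0}
  ]
}}

```text
time: 30.2
ee_pos: [0.5711, 0.2264, 0.0421]
tool_rot: [0.0, 0.562, 0.827, 0.0]
ft_force: [0.2, 0.5, -0.4]
finger_gap: 0.55
grip_force: 31.5
```

Emit:
{"method": "drive_tool", "body": {
  "plan": [
    {"delta_pos": [0,0,0.001],"twist": 0},
    {"delta_pos": [0,0,0.001],"twist": 0},
    {"delta_pos": [0,0,0.001],"twist": 0},
    {"delta_pos": [0,0,0],"twist": 0},
    {"delta_pos": [0,0,0],"twist": 0}
  ]
}}

```text
time: 30.82
ee_pos: [0.5708, 0.2264, 0.0397]
tool_rot: [-0.0, 0.562, 0.827, 0.0]
ft_force: [-2.8, -1.2, 6.3]
finger_gap: 0.55
grip_force: 32.1
```

Emit:
{"method": "drive_tool", "body": {
  "plan": [
    {"delta_pos": [0,0,-0.0005],"twist": 0},
    {"delta_pos": [0,0,0],"twist": 0},
    {"delta_pos": [0,0,0],"twist": 0},
    {"delta_pos": [0,0,0],"twist": 0},
    {"delta_pos": [0,0,-0.04],"twist": 0},
    {"delta_pos": [0,0,-0.06],"twist": 0},
    {"delta_pos": [0,0,-0.06],"twist": 0},
    {"delta_pos": [0,0,0],"twist": 0},
    {"delta_pos": [0,0,0],"twist": 0}
  ],
  "fingers": 0
}}

```text
time: 31.95
ee_pos: [0.5701, 0.2263, 0.1986]
tool_rot: [-0.0, 0.562, 0.827, -0.0]
ft_force: [-0.3, -0.9, -0.2]
finger_gap: 1.0
grip_force: 0.0
```

```bash
python3 - <<'E'
from h import *
c=wsnap('w12'); circ(c,(.571,.226,.094),.043); go(.4119,-.316)
E
```

```text
cap fit [[23.4605, 0.5695, 0.229], [22.5347, 0.5695, 0.2275], [21.9454, 0.568, 0.229], [21.567, 0.568, 0.2275]] median 3.94
from [0.5696 0.2262 0.1976] shift [-0.446  -0.3463  0.0009] twist 1.032
```

Emit:
{"method": "drive_tool", "body": {
  "plan": [
    {"delta_pos": [-0.02,-0.0155,0],"twist": 0},
    {"delta_pos": [-0.04,-0.031,0],"twist": 0},
    {"delta_pos": [-0.042,-0.0325,0],"twist": 0},
    {"delta_pos": [-0.042,-0.0325,0],"twist": 0},
    {"delta_pos": [-0.042,-0.0325,0],"twist": 0},
    {"delta_pos": [-0.042,-0.0325,0],"twist": 0},
    {"delta_pos": [-0.042,-0.0325,0],"twist": 0},
    {"delta_pos": [-0.042,-0.0325,0],"twist": 0},
    {"delta_pos": [-0.042,-0.0325,0],"twist": 0},
    {"delta_pos": [-0.042,-0.0325,0],"twist": 0},
    {"delta_pos": [-0.03,-0.0235,0],"twist": 0},
    {"delta_pos": [-0.02,-0.0155,0],"twist": 0}
  ]
}}

```text
time: 33.5
ee_pos: [0.4117, -0.3171, 0.1973]
tool_rot: [-0.002, 0.563, 0.826, -0.001]
ft_force: [0.2, 0.2, 0.9]
finger_gap: 1.001
grip_force: 0.0
```

Emit:
{"method": "drive_tool", "body": {
  "plan": [
    {"delta_pos": [0,0,0],"twist": 0.15},
    {"delta_pos": [0,0,0],"twist": 0.15},
    {"delta_pos": [0,0,0],"twist": 0.15},
    {"delta_pos": [0,0,0],"twist": 0.15},
    {"delta_pos": [0,0,0],"twist": 0.15},
    {"delta_pos": [0,0,0],"twist": 0.15},
    {"delta_pos": [0,0,0],"twist": 0.13},
    {"delta_pos": [0,0,0],"twist": 0},
    {"delta_pos": [0,0,0],"twist": 0}
  ]
}}

```text
time: 34.62
ee_pos: [0.4134, -0.3152, 0.1982]
tool_rot: [-0.001, 0.896, 0.444, -0.001]
ft_force: [-0.1, -0.2, -0.4]
finger_gap: 1.004
grip_force: 0.0
```

```bash
python3 - <<'E'
from h import *
c=wsnap('w13'); circ(c,(.4119,-.3155,.112),.055); go(.4119,-.3155,.055)
E
```

```text
cap fit [[23.1105, 0.4149, -0.317], [22.5458, 0.4134, -0.317], [21.5109, 0.4149, -0.3155], [21.4229, 0.4134, -0.3155]] median 4.35
from [ 0.4135 -0.3153  0.1985] shift [-0.0011 -0.0009  0.1435] twist 0.002
```

Strong fit: the wide cap is at (0.4142, -0.3168). Descend and grip.

Emit:
{"method": "drive_tool", "body": {
  "plan": [
    {"delta_pos": [-0.001,0.0015,0.04],"twist": 0},
    {"delta_pos": [0,0,0.045],"twist": 0},
    {"delta_pos": [0,0,0.035],"twist": 0},
    {"delta_pos": [0,0,0.025],"twist": 0},
    {"delta_pos": [0,0,0],"twist": 0},
    {"delta_pos": [0,0,0],"twist": 0}
  ]
}}

```text
time: 35.42
ee_pos: [0.4147, -0.318, 0.0549]
tool_rot: [0.001, 0.897, 0.443, 0.0]
ft_force: [0.1, 0.7, -0.3]
finger_gap: 1.002
grip_force: 0.0
```

Emit:
{"method": "drive_tool", "body": {
  "plan": [
    {"delta_pos": [0,0,0],"twist": 0},
    {"delta_pos": [0,0,0],"twist": 0},
    {"delta_pos": [0,0,0],"twist": 0},
    {"delta_pos": [0,0,0],"twist": 0},
    {"delta_pos": [0,0,0],"twist": 0},
    {"delta_pos": [0,0,0],"twist": 0}
  ],
  "fingers": 1,
  "newtons": 35
}}

```text
time: 36.17
ee_pos: [0.4149, -0.3177, 0.0554]
tool_rot: [0.001, 0.896, 0.443, 0.001]
ft_force: [0.2, 1.4, 5.7]
finger_gap: 0.683
grip_force: 37.3
```

Emit:
{"method": "drive_tool", "body": {
  "plan": [
    {"delta_pos": [0,0,-0.01],"twist": 0},
    {"delta_pos": [0,0,-0.04],"twist": 0},
    {"delta_pos": [0,0,-0.05],"twist": 0},
    {"delta_pos": [0,0,-0.05],"twist": 0},
    {"delta_pos": [0,0,-0.03],"twist": 0},
    {"delta_pos": [0,0,0],"twist": 0},
    {"delta_pos": [0,0,0],"twist": 0}
  ]
}}

```text
time: 37.05
ee_pos: [0.4138, -0.3163, 0.2331]
tool_rot: [-0.001, 0.896, 0.443, -0.0]
ft_force: [0.4, 0.4, -1.6]
finger_gap: 0.685
grip_force: 38.2
```

```bash
python3 - <<'E'
from h import *
go(.44,-.1);go(.47,.06); go(.4097,.2465)
E
```

```text
from [ 0.4138 -0.3163  0.2331] shift [ 0.1877 -0.1106  0.0003] twist -0.429
from [ 0.4138 -0.3163  0.2331] shift [ 0.3331 -0.1839  0.0005] twist -0.780
from [ 0.4138 -0.3163  0.2331] shift [ 0.4446 -0.3451  0.0009] twist -1.194
```

Emit:
{"method": "drive_tool", "body": {
  "plan": [
    {"delta_pos": [0.025,-0.0135,0],"twist": 0},
    {"delta_pos": [0.044,-0.024,0],"twist": 0},
    {"delta_pos": [0.05,-0.0275,0],"twist": 0},
    {"delta_pos": [0.05,-0.0275,0],"twist": 0},
    {"delta_pos": [0.05,-0.0275,0],"twist": 0},
    {"delta_pos": [0.044,-0.0235,0],"twist": 0},
    {"delta_pos": [0.033,-0.0365,0],"twist": 0},
    {"delta_pos": [0.035,-0.039,0],"twist": 0},
    {"delta_pos": [0.035,-0.039,0],"twist": 0},
    {"delta_pos": [0.035,-0.039,0],"twist": 0},
    {"delta_pos": [0.027,-0.03,0],"twist": 0},
    {"delta_pos": [0.0165,-0.018,0],"twist": 0}
  ]
}}

```text
time: 38.55
ee_pos: [0.4083, 0.2476, 0.2321]
tool_rot: [0.0, 0.896, 0.445, -0.002]
ft_force: [0.8, 0.4, -1.6]
finger_gap: 0.685
grip_force: 38.2
```

Emit:
{"method": "drive_tool", "body": {
  "plan": [
    {"delta_pos": [0,0,0],"twist": -0.15},
    {"delta_pos": [0,0,0],"twist": -0.15},
    {"delta_pos": [0,0,0],"twist": -0.15},
    {"delta_pos": [0,0,0],"twist": -0.15},
    {"delta_pos": [0,0,0.01],"twist": -0.15},
    {"delta_pos": [0,0,0.03],"twist": -0.15},
    {"delta_pos": [0,0,0.03],"twist": -0.15},
    {"delta_pos": [0,0,0.03],"twist": -0.144},
    {"delta_pos": [0,0,0],"twist": 0},
    {"delta_pos": [0,0,0],"twist": 0}
  ]
}}

```text
time: 39.8
ee_pos: [0.4105, 0.2452, 0.1341]
tool_rot: [0.0, 0.493, 0.87, -0.0]
ft_force: [0.2, 0.7, -0.1]
finger_gap: 0.683
grip_force: 38.2
```

```bash
python3 - <<'E'
from h import *
go(.4097,.2465,.058); s=readout.sense(); print(s['finger_gap'],s['ft_force'])
E
```

```text
from [0.4105 0.2452 0.1341] shift [ 0.0016 -0.      0.0761] twist -0.003
0.682915349673345 [ 0.20832427  0.67737391 -0.0792758 ]
```

Emit:
{"method": "drive_tool", "body": {
  "plan": [
    {"delta_pos": [0.0015,0,0.03],"twist": 0},
    {"delta_pos": [0,0,0.025],"twist": 0},
    {"delta_pos": [0,0,0.012],"twist": 0},
    {"delta_pos": [0,0,0.005],"twist": 0},
    {"delta_pos": [0,0,0.002],"twist": 0},
    {"delta_pos": [0,0,0],"twist": 0},
    {"delta_pos": [0,0,0],"twist": 0}
  ]
}}

```text
time: 40.67
ee_pos: [0.4099, 0.2468, 0.0605]
tool_rot: [0.0, 0.492, 0.87, 0.0]
ft_force: [-0.4, 0.4, -1.5]
finger_gap: 0.684
grip_force: 38.2
```

Emit:
{"method": "drive_tool", "body": {
  "plan": [
    {"delta_pos": [0,0,0.0015],"twist": 0},
    {"delta_pos": [0,0,0.001],"twist": 0},
    {"delta_pos": [0,0,0.001],"twist": 0},
    {"delta_pos": [0,0,0],"twist": 0},
    {"delta_pos": [0,0,0],"twist": 0}
  ]
}}

```text
time: 41.3
ee_pos: [0.4096, 0.2466, 0.0574]
tool_rot: [-0.0, 0.493, 0.87, 0.0]
ft_force: [-2.2, -1.3, 7.6]
finger_gap: 0.685
grip_force: 39.0
```

The bottle is in contact at exactly the expected height. Release and rise.

Emit:
{"method": "drive_tool", "body": {
  "plan": [
    {"delta_pos": [0,0,-0.0005],"twist": 0},
    {"delta_pos": [0,0,0],"twist": 0},
    {"delta_pos": [0,0,0],"twist": 0},
    {"delta_pos": [0,0,0],"twist": 0},
    {"delta_pos": [0,0,-0.03],"twist": 0},
    {"delta_pos": [0,0,-0.05],"twist": 0},
    {"delta_pos": [0,0,-0.06],"twist": 0},
    {"delta_pos": [0,0,0],"twist": 0},
    {"delta_pos": [0,0,0],"twist": 0},
    {"delta_pos": [0,0,0],"twist": 0}
  ],
  "fingers": 0
}}

```text
time: 42.55
ee_pos: [0.4085, 0.2462, 0.1956]
tool_rot: [-0.001, 0.492, 0.87, -0.002]
ft_force: [0.6, 0.5, 0.4]
finger_gap: 1.001
grip_force: 0.0
```

```bash
python3 - <<'E'
from h import *
c=wsnap('w14'); print('wide');circ(c,(.4097,.2465,.114),.055)
t=snap('top','top1'); s=snap('side','side1')
for n,f in(('top',t),('side',s)):
    print(n,'med');circ(f,(.5695,.228,.094),.043); print('wide');circ(f,(.4097,.2465,.114),.055)
    print('drop');circ(f,(.4641,.1279,.066),.024)
    # white lid blob
    g=f['frame'].astype(int); m=((g.min(2)>115)).astype(np.uint8); p=proj(f,(.5767,.1142,.04))
    yy,xx=np.mgrid[:384,:512]; m[np.hypot(xx-p[0],yy-p[1])>14]=0
    k,l,st,ce=cv2.connectedComponentsWithStats(m); i=1+np.argmax(st[1:,4]); print('lid',p.round(1),st[i],ce[i].round(1),ray(f,*ce[i],.038).round(4))
E
```

```text
wide
cap fit [[22.895, 0.4082, 0.248], [22.3819, 0.4082, 0.2465], [21.0573, 0.4097, 0.248], [20.5117, 0.4067, 0.2465]] median 3.43
top med
cap fit [[16.9789, 0.5665, 0.2235], [16.8007, 0.568, 0.2235], [16.6035, 0.5665, 0.222], [16.3906, 0.5665, 0.225]] median 5.21
wide
cap fit [[12.8598, 0.4082, 0.2405], [12.3575, 0.4097, 0.2405], [12.3027, 0.4082, 0.242], [12.2512, 0.4067, 0.2405]] median 2.86
drop
cap fit [[11.2418, 0.4611, 0.1324], [11.1362, 0.4596, 0.1324], [11.0891, 0.4626, 0.1324], [11.054, 0.4641, 0.1309]] median 6.41
lid [197.5 169.2] [184 156  23  23 372] [195.1 167.1] [0.5824 0.1207 0.038 ]
side med
cap fit [[6.3618, 0.568, 0.216], [6.2626, 0.5665, 0.216], [6.0148, 0.5695, 0.216], [5.7941, 0.565, 0.216]] median -0.56
wide
cap fit [[1.0456, 0.4037, 0.2345], [1.015, 0.4022, 0.2345], [0.8694, 0.4052, 0.2345], [0.7991, 0.4007, 0.2345]] median -2.67
drop
cap fit [[11.1849, 0.4671, 0.1324], [11.1487, 0.4671, 0.1339], [11.0826, 0.4686, 0.1369], [10.9943, 0.4686, 0.1354]] median 5.84
lid [248.2 158.6] [235 145  28  26 449] [249.3 156.6] [0.5868 0.127  0.038 ]
```

```bash
python3 - <<'E'
from h import *
for n in('w6','w9','w12','top1','side1'):
    f=pickle.load(open('pics/%s.pkl'%n,'rb')); f['frame']=255-f['frame']; print(n,proj(f,(.5767,.1142,.037)).round(0)); circ(f,(.5767,.1142,.037),.040)
a,b=pickle.load(open('pics/side0.pkl','rb'))['frame'],pickle.load(open('pics/side1.pkl','rb'))['frame']
p=proj(pickle.load(open('pics/side1.pkl','rb')),(.6926,-.0163,.03)).astype(int); print('beaker diff',np.abs(a[p[1]-15:p[1]+15,p[0]-6:p[0]+10].astype(int)-b[p[1]-15:p[1]+15,p[0]-6:p[0]+10]).mean())
E
```

```text
w6 [250. 170.]
cap fit [[25.0, 0.5767, 0.1157], [25.0, 0.5752, 0.1157], [25.0, 0.5737, 0.1157], [24.4054, 0.5767, 0.1142]] median 1.48
w9 [348. 213.]
cap fit [[20.017, 0.5737, 0.1157], [19.3226, 0.5752, 0.1157], [17.6471, 0.5737, 0.1172], [17.6265, 0.5722, 0.1157]] median 2.57
w12 [225. 261.]
cap fit [[18.0715, 0.5752, 0.1172], [17.9463, 0.5752, 0.1157], [17.5024, 0.5767, 0.1157], [17.1725, 0.5752, 0.1142]] median 1.41
top1 [198. 170.]
cap fit [[18.0934, 0.5737, 0.1127], [17.7736, 0.5722, 0.1127], [17.4204, 0.5737, 0.1142], [17.3617, 0.5737, 0.1112]] median 2.64
side1 [248. 160.]
cap fit [[5.2321, 0.5647, 0.1142], [5.2142, 0.5647, 0.1127], [5.2052, 0.5737, 0.1187], [5.1821, 0.5752, 0.1187]] median 2.56
beaker diff 0.6326388888888889
```

The lid and beaker are unmoved, and every bottle is within about 6 mm of its tray centre in the top and wrist views. Hand in.

```bash
python3 -c "
from plant import robot; print(robot.close_job())"
```

```text
the job is handed in; nothing more can be done
None
```

The job is handed in at about 43 s, verdict not shown: by my measurements each bottle stands in its own tray, the lid lies flat on the crucible in the square tray, and the beaker has not moved.

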